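# Scan a sample in and shut the chamber

### The arm

A 6-joint arm with a two-finger parallel gripper is mounted at the origin on the work surface. World frame = base frame: x ahead of the robot, y to its left, z up, the work surface at z = 0. Lengths are in m, angles in rad, forces in N, time in s.
With the tool pointing down it reaches from about 0.35 to 0.8 m from the base axis. Payload 7.3 kg.
Tool frame: the origin (TCP) lies between the finger pads; the fingertips stand 25 mm ahead of it and the grasp point (between the pads) lies 6 mm ahead of it; z points along the fingers, y is the line along which they close (so a half turn about z gives the same grasp; the last joint's range is limited). The gripper opens to 85 mm and grips with 20 to 120 N. Pads are 22 mm wide; open, the fingers measure 114 mm over their backs; the gripper's body (76 mm by 85 mm) begins 54 mm behind the grasp point. The pads swing forward as they close: fully open they stand 13 mm farther back than shut.
Start: joints at [1.086, 0.342, 1.524, -0, 1.275, -0.146], TCP at [0.174, 0.495, 0.256] pointing down, gripper open.
Joint ranges: [-2.53, 2.53], [-0.77, 2.02], [0.04, 2.7], [-1, 4.14], [0.28, 2.66], [-3.11, 3.11]. Speed limits (rad/s): [2.57, 2.57, 3.14, 3.14, 3.14, 3.14].

### API

Orientations are given as a unit quaternion [w, x, y, z].
In Python, from rig import arm gives the robot as it stands. The module is installed in compiled form; this text tells all that it offers.
- The arm moves only by the tool move_arm, never from a script. Its argument "series" is text: rows parted by semicolons, each of 7 numbers parted by spaces: the opening, from 0 (shut) to 1 (fully open), then the shift along the tool's x, y, z in units of 40 mm (1.0 is 40 mm), then the turn, a rotation vector about the tool's x, y, z in units of 6 degrees (1.0 is 6 degrees). In form: grip tx ty tz wx wy wz; .... A call has 1 to 20 rows; each row shifts and turns the commanded pose from where the row before left it, along the tool's axes as they then stand; what a row does not reach is not made up. A row lasts 1/10 s, in which the tool goes at most 50 mm and 8.59 degrees, less where a joint would pass 70% of its speed; a pose out of reach is approached as far as the arm can. A call is refused whole if a number of a shift passes 1 or a number of a turn 1, either way. A call with a gripper value outside its range is refused whole. The fingers move at their own pace and stop on an object; "force" is the grip in N (left out, the last holds). Time passes only in rows, so rows that do not move let the fingers close. It gives the time, the measured TCP pose, the force, the opening and the grip force at its end, in the units of the state.
- arm.state(): the state, without advancing time (a new reading comes with each control period).
- arm.get_image(name): name is "scene" or "top"; returns a dict with "image" (420x560x3 uint8, red, green, blue), "mtx" (3x3 intrinsics, pixels), "world_from_camera" (4x4, takes a point from camera to world coordinates). Camera axes: x right, y up, looking along -z (the intrinsics and any distortion apply to the point x, -y, -z); pixel columns grow to the right and rows downward; lengths in m; the calibration is good to about 2 mm. A picture is of the moment at which its call begins. There is no depth.
- arm.hand_in(): hands the job in; it is judged then, once.
Trained networks look in a picture, given as the dict that the camera call returned (one of the last four; its "shot" number tells which), for a name from the list of things; names that differ only in an ending like _2 or _b are one class to them, and where a whole thing is asked for, a point or a joint stands for the part that bears it (a point fixed in the world has none). Each returns a list of dicts, best first, with "p" (0 to 1); they miss things now and then, are a little off and sometimes report something else, mostly with a low value. They report only what shows in the picture. A call takes as long as a camera call. They do not tell look-alikes from the thing itself.
- arm.outline_of(picture, name): "pixels" (420x560 bool, what is visible of it) and "uv" ([column, row] in pixels, amid what is visible of it).
The state is a dict: "time_s": time; "joint_positions": joint angles; "qvel": joint speeds; "joint_efforts": joint torques, N m; "eef_pos": TCP position; "tcp_rot": TCP orientation; "ft_force": force on the tool from outside, world axes, zero at the start; "moment": the same for the moment, N m; "gripper_width": opening from 0.0 (shut) to 1.0 (fully open); "gripper_force": force on a finger pad.
Only numpy, scipy, OpenCV 4.12 (cv2) and the standard library are available. Lean on these libraries where they do the work, as an engineer would, in place of code of your own. Each camera call takes 0.05 s, during which the arm holds its last target. There are 200 camera calls.

### The job

Pick up the barcode scanner, aim its beam from about 13 cm away and roughly square-on at the label of the wider cassette in the open sample chamber, and hold it steady there for a good second. Then lay the scanner gently back down flat on its pad and let go, and push the chamber's heavy cover slowly shut without slamming it. Leave the cassettes and everything else on the bench where they are.

Things in the scene. Friction and masses are not known exactly. Their poses are not given: they have to be found in the camera images.
- scanner_grip (a point): Centre of the handle of a white hand-held barcode scanner, half-way up: the place to grip it. The handle is a level bar 130 mm long (from 70 mm behind this point to 60 mm ahead of it), 34 mm wide, 40 mm high, lying flat on its underside (20 mm below this point). A head 50 mm wide is fixed on its front end, reaching up to 47 mm and out to 109 mm ahead of this point. Axes: x forward towards the head, y to its left, z up. Whole scanner 0.2 kg.
- scanner_nose (a point): Centre of the black window in the scanner's nose, 100 mm ahead of the grip centre and 6 mm above it. Its x axis is the reading beam: it leaves forwards and 35 degrees below the level of the handle, so the head droops. y left, z across the beam, upwards. It reads a label whose centre is 70 to 190 mm in front of the window.
- pad: Grey rest pad fixed on the bench, 220 x 120 x 4 mm, long side along x; origin at the centre of its underside (bench level). The scanner starts lying on it.
- chamber: White sample chamber fixed on the bench, an open box 190 mm deep (x), 272 mm wide (y), 70 mm high, walls 6 mm; origin at the centre of its underside. Its x axis points to the hinge side, away from the bench's middle. The labels face its -x side.
- lid (a joint): Angle of the chamber's heavy cover in rad: 0 shut flat on the rim, 1.57 upright, grows as it opens, up to 1.9. The hinge is stiff: the cover stays where it is left and needs a push of 2 to 8 N near its edge to move; it does not spring or fall.
- lid_hinge (a point): Middle of the cover's hinge line, on the chamber's far upper rim, 70 mm above the bench; x, y, z axes as the chamber's (the hinge runs along y).
- lid_edge (a point): Middle of the cover's free edge on its outer face (the face that is on top when shut), 190 mm from the hinge line; x and y axes lie in the cover (x towards the hinge), z out of its outer face. The cover is a flat plate 190 x 272 mm, 13 mm from hinge line to outer face, with no handle to grip (only a thin 14 mm dark lip at the middle of the edge).
- wide_label (a point): Centre of the white barcode label (52 mm wide, 36 mm along the slope) on the wider of two grey wedge-shaped cassettes standing in the chamber. That cassette is 74 mm wide, 60 mm deep, 50 mm high. x axis: straight out of the label (faces the chamber's open side, 45 degrees upward); z up the slope. The two cassettes may stand either way round.
- narrow_label (a point): The same point of the narrower cassette (42 mm wide, label 32 mm wide); not to be scanned; axes alike.
- vial: small stoppered glass vial, 24 mm across, 45 mm tall, standing in the chamber in front of the cassettes; bystander; origin at its underside or middle
- beaker: glass beaker, 70 mm across, 90 mm tall, on the bench; bystander; origin at its underside or middle
- dish: white ceramic dish, 90 mm across, 18 mm tall; bystander; origin at its underside or middle
- reagent: amber bottle, 70 mm across, 150 mm tall; bystander; origin at its underside or middle
- jar: white plastic jar, 60 mm across, 80 mm tall; bystander; origin at its underside or middle
- spanner: steel spanner lying on the bench; bystander; origin at its underside or middle
- spatula: wooden-handled spatula, 170 mm long, lying on the bench between the pad and the chamber, nearer the robot; bystander; origin at its underside or middle
Things that resemble listed ones, but are neither listed nor needed, are in the scene too. Of the things like the part that bears scanner_grip, leave any that is purple; of the rest the larger one is meant. What is shaped like the part that bears wide_label but green is not meant.

How it is judged:
By the outcome, as a careful person would: the job done as asked, in the order asked, and still so for the second after the job is handed in, with the robot touching nothing.
It also fails if it takes over 72 s, if anything falls off the work surface, if the arm or the gripper's body presses on something with over 40 N, if the wrist force passes 120 N, or if a joint passes its speed limit or range.

## Working session

There is one attempt and no reset: what is moved stays moved. The work goes in short steps, Python scripts to look and compute and a tool call to move; the robot and the scene stay as the last step left them, time stands still between calls to the robot, and variables do not carry over. Pictures are saved under pics/ and viewed, at most 10 in all, crops included, and the job is handed in when it is done.

Besides the shell and the picture viewer there is one more tool, called after "Request:" in YAML: its name, and indented under it one key for each argument. move_arm: Moves the arm, as the interface text tells. Its arguments: {"type":"object","properties":{"series":{"type":"string"},"force":{"type":"number"}},"required":["series"]}

```bash
mkdir -p pics; cat > h.py <<'E'
import numpy as np, cv2
from rig import arm
from scipy.spatial.transform import Rotation as R
def ray(p,uv):
    K=np.array(p["mtx"]);T=np.array(p["world_from_camera"])
    d=np.linalg.inv(K)@np.array([uv[0],uv[1],1.]);d=np.array([d[0],-d[1],-d[2]])
    return T[:3,3],T[:3,:3]@d
def atz(p,uv,z):
    o,d=ray(p,uv);return o+d*(z-o[2])/d[2]
def tri(p1,u1,p2,u2):
    o1,d1=ray(p1,u1);o2,d2=ray(p2,u2)
    A=np.c_[d1,-d2];s=np.linalg.lstsq(A,o2-o1,rcond=None)[0]
    a=o1+s[0]*d1;b=o2+s[1]*d2;return (a+b)/2,np.linalg.norm(a-b)
def proj(p,X):
    T=np.linalg.inv(np.array(p["world_from_camera"]));c=T[:3,:3]@np.array(X)+T[:3,3]
    q=np.array(p["mtx"])@np.array([c[0],-c[1],-c[2]]);return q[:2]/q[2]
def save(p,n): cv2.imwrite("pics/"+n,p["image"][:,:,::-1])
E
python3 - <<'E'
from h import *
a=arm.get_image("scene");b=arm.get_image("top");save(a,"s1.png");save(b,"t1.png")
np.set_printoptions(precision=3,suppress=True)
for n,p in(("s",a),("t",b)):
    print(n,p["world_from_camera"][:3] if 0 else np.array(p["world_from_camera"])[:3,3],{k:v for k,v in p.items() if k not in("image","world_from_camera")})
    for k in["scanner_grip","pad","chamber","lid","wide_label","narrow_label","vial","beaker","dish","reagent","jar","spanner","spatula"]:
        for o in arm.outline_of(p,k)[:3]:
            m=o["pixels"];c=cv2.minAreaRect(np.argwhere(m)[:,::-1].astype(np.float32)) if m.any() else None
            print(k,round(o["p"],2),np.round(o["uv"]),m.sum(),[np.round(x) for x in c],np.round(atz(p,o["uv"],0.02),3))
E
```

```text
s [1.393 0.405 0.882] {'mtx': array([[428.734,   0.   , 274.951],
       [  0.   , 428.734, 217.054],
       [  0.   ,   0.   ,   1.   ]]), 'shot': 1}
scanner_grip 0.96 [278. 183.] 362 [array([280., 183.]), array([12., 38.]), np.float64(69.0)] [ 0.326 -0.318  0.02 ]
scanner_grip 0.89 [250. 213.] 617 [array([253., 212.]), array([45., 20.]), np.float64(36.0)] [ 0.528 -0.294  0.02 ]
scanner_grip 0.61 [172. 173.] 540 [array([174., 170.]), array([18., 41.]), np.float64(67.0)] [ 0.507 -0.674  0.02 ]
pad 0.82 [253. 224.] 985 [array([251., 221.]), array([64., 31.]), np.float64(38.0)] [ 0.567 -0.25   0.02 ]
chamber 0.79 [397. 279.] 6850 [array([407., 255.]), array([ 86., 149.]), np.float64(24.0)] [0.525 0.217 0.02 ]
chamber 0.23 [372. 273.] 115 [array([374., 272.]), array([15.,  8.]), np.float64(90.0)] [0.545 0.151 0.02 ]
lid 0.77 [437. 255.] 1996 [array([437., 257.]), array([ 24., 129.]), np.float64(21.0)] [0.367 0.274 0.02 ]
lid 0.6 [398. 278.] 6708 [array([406., 255.]), array([ 86., 147.]), np.float64(23.0)] [0.519 0.217 0.02 ]
wide_label 0.86 [413. 273.] 572 [array([411., 271.]), array([2
[... 2574 characters left out ...]
5., 21.]), np.float64(90.0)] [0.6   0.256 0.02 ]
vial 0.63 [177. 208.] 45 [array([176., 209.]), array([6., 7.]), np.float64(90.0)] [0.551 0.158 0.02 ]
beaker 0.84 [285. 155.] 363 [array([284., 156.]), array([20., 22.]), np.float64(27.0)] [ 0.746 -0.207  0.02 ]
reagent 0.57 [317. 160.] 475 [array([319., 161.]), array([22., 26.]), np.float64(18.0)] [ 0.732 -0.316  0.02 ]
jar 0.67 [374. 188.] 347 [array([372., 189.]), array([19., 21.]), np.float64(45.0)] [ 0.636 -0.518  0.02 ]
spanner 0.76 [371. 262.] 291 [array([372., 260.]), array([48., 11.]), np.float64(79.0)] [ 0.384 -0.507  0.02 ]
spatula 0.85 [240. 254.] 594 [array([238., 261.]), array([50., 19.]), np.float64(86.0)] [ 0.401 -0.061  0.02 ]
```

View pics/s1.png

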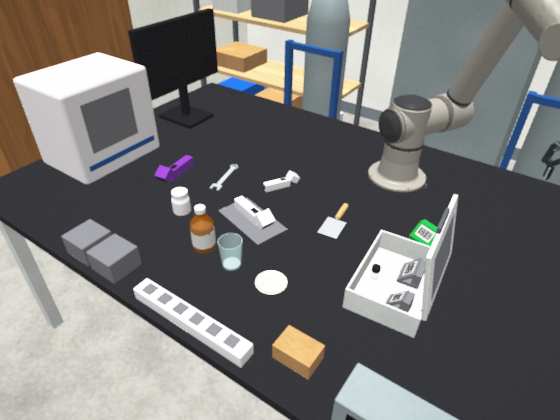

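View pics/t1.png

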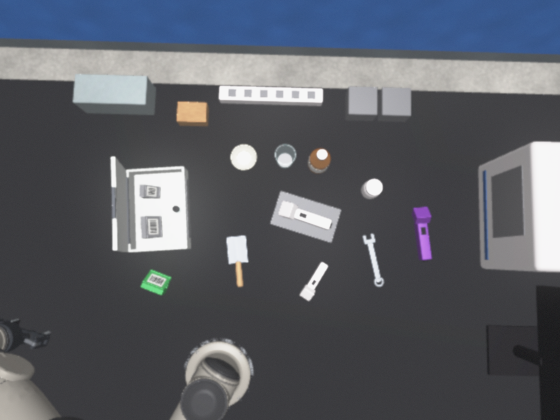

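```bash
python3 - <<'E'
from h import *
np.set_printoptions(precision=3,suppress=True)
a=arm.get_image("scene");b=arm.get_image("top")
def crop(p,x,y,w,h,s):return cv2.resize(p["image"][y:y+h,x:x+w,::-1],None,fx=s,fy=s,interpolation=cv2.INTER_CUBIC)
m=np.zeros((600,800,3),np.uint8)
c=crop(b,105,150,95,110,4);m[:440,:380]=c
c=crop(b,265,185,80,60,5);m[:300,400:800]=c
c=crop(a,340,190,130,140,2);m[310:590,400:660]=c
c=crop(a,215,190,75,55,2);m[310:420,662:812][:, :]=c[:, :138] if 0 else c[:, :138]
cv2.imwrite("pics/c1.png",m)
s=arm.outline_of(b,"scanner_grip")[0]["pixels"]
pts=np.argwhere(s)[:,::-1].astype(float)
W=np.array([atz(b,u,.03) for u in pts]);c=W.mean(0);w,v=np.linalg.eigh(np.cov(W[:,:2].T));ax=v[:,1];ax*=np.sign(ax[1])
t=(W-c)[:,:2]@ax;n=(W-c)[:,:2]@np.array([-ax[1],ax[0]])
print("scanner c",c,ax,np.degrees(np.arctan2(*ax[::-1])),t.min(),t.max(),n.min(),n.max())
for lo in np.arange(-.1,.11,.02):
    k=(t>lo)&(t<lo+.02)
    if k.any():print(round(lo,2),n[k].min().round(3),n[k].max().round(3))
st=arm.state();print(st["eef_pos"],st["tcp_rot"],R.from_quat(np.r_[st["tcp_rot"][1:],st["tcp_rot"][0]]).as_matrix(),st["joint_positions"],st["time_s"])
E
```

```text
scanner c [ 0.49  -0.677  0.03 ] [0.997 0.076] 4.366194843347886 -0.0992072557655343 0.08453111268447365 -0.03250738996398222 0.02932675155898484
-0.1 -0.024 0.018
-0.08 -0.022 0.02
-0.06 -0.019 0.021
-0.04 -0.018 0.022
-0.02 -0.02 0.021
0.0 -0.019 0.023
0.02 -0.028 0.025
0.04 -0.033 0.029
0.06 -0.03 0.029
0.08 -0.021 0.02
[0.174 0.495 0.256] [0.    0.169 0.986 0.   ] [[-0.943  0.332  0.   ]
 [ 0.332  0.943  0.   ]
 [-0.     0.    -1.   ]] [ 1.086  0.342  1.524 -0.     1.275 -0.146] 1.55
```

View pics/c1.png

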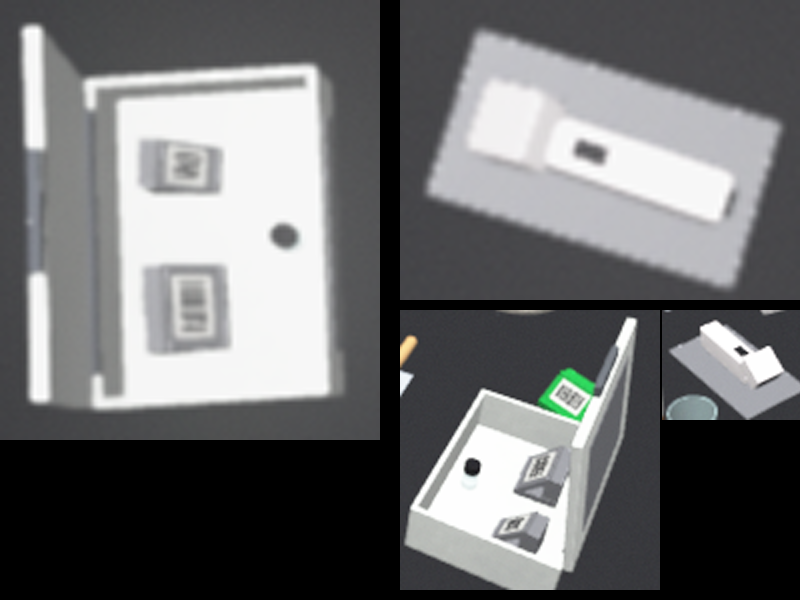

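```bash
cat >> h.py <<'E'
def hull_mask(p,P,shape=(420,560),S=4):
    uv=np.array([proj(p,x) for x in P]);m=np.zeros((shape[0],shape[1]),np.uint8)
    h=cv2.convexHull(uv.astype(np.float32))
    big=np.zeros((shape[0]*S,shape[1]*S),np.uint8);cv2.fillConvexPoly(big,np.round((h+.5)*S).astype(np.int32),255)
    return big
def box(x0,x1,y0,y1,z0,z1):return np.array([[x,y,z] for x in(x0,x1) for y in(y0,y1) for z in(z0,z1)])
E
cat > m.py <<'E'
from h import *
from scipy.optimize import minimize
np.set_printoptions(precision=3,suppress=True)
a=arm.get_image("scene");b=arm.get_image("top")
Z=[np.array([[x,z] for x,z in q]) for q in [[(0,0)]]]
H=box(-.07,.06,-.017,.017,-.02,.02)
D=np.array([[x,y,z] for y in(-.025,.025) for x,z in((.06,.047),(.06,.0),(.085,.047),(.109,.015),(.09,-.015))])
def fit(views,x0):
    T=[]
    for p,(x,y,w,h) in views:
        im=p["image"].astype(float);g=im.min(2);m=np.zeros(g.shape);m[y:y+h,x:x+w]=np.clip((g[y:y+h,x:x+w]-185)/40,0,1)
        T.append((p,m))
    def cost(v):
        Rz=R.from_euler("z",v[2]).as_matrix();o=np.array([v[0],v[1],.024]);c=0
        for p,m in T:
            q=np.maximum(hull_mask(p,H@Rz.T+o),hull_mask(p,D@Rz.T+o))
            q=cv2.resize(q,(560,420),interpolation=cv2.INTER_AREA)/255
            c+=np.abs(q-m).sum()
        return c
    r=minimize(cost,x0,method="Nelder-Mead",options=dict(initial_simplex=[np.array(x0)+d for d in([0,0,0],[.02,0,0],[0,.02,0],[0,0,.15])],xatol=2e-4))
    return r.x,r.fun,sum(m.sum() for _,m in T)
for vs in([(b,(265,185,80,60))],[(b,(265,185,80,60)),(a,(225,190,55,45))]):
    x,f,n=fit(vs,[.52,-.27,1.24]);print("scanner",x,np.degrees(x[2]),f,n)
C=[(127,170),(184.2,167),(187.5,248.2),(129.2,251.2)]
P=np.array([atz(b,u,.07) for u in C]);print(P)
print([np.linalg.norm(P[i]-P[(i+1)%4]) for i in range(4)],P.mean(0))
print("scene chamber check",[proj(a,x) for x in P])
print("lid",tri(b,(110.5,156.7),a,(0,0)) if 0 else "")
print("lidtop near(lo x)",tri(b,(115,250),a,(456,196)))
for l in["wide_label","narrow_label","vial"]:
    for z in(.006+.02,.03,.04):pass
print("label",atz(b,(153.2,226.7),.031),tri(b,(153.2,226.7),a,(340+142/2,190+155/2)))
print("vial",atz(b,(176.2,209),.051),proj(a,atz(b,(176.2,209),.051)))
E
python3 m.py
```

```text
scanner [ 0.531 -0.295  1.266] 72.5264018639218 223.2279411764706 763.6250000000001
scanner [ 0.529 -0.295  1.255] 71.8825485122595 614.9485294117646 1228.7250000000001
[[0.669 0.319 0.07 ]
 [0.684 0.13  0.07 ]
 [0.414 0.106 0.07 ]
 [0.4   0.295 0.07 ]]
[np.float64(0.1899373258136487), np.float64(0.2704911087232645), np.float64(0.18973092421678356), np.float64(0.2696664493885654)] [0.542 0.213 0.07 ]
scene chamber check [array([418.755, 319.349]), array([344.12, 288.2 ]), array([379.786, 229.095]), array([444.967, 251.888])]
lid 
lidtop near(lo x) (array([0.401, 0.276, 0.253]), np.float64(0.001299244946571474))
label [0.484 0.233 0.031] (array([0.483, 0.233, 0.04 ]), np.float64(0.0048794514896692955))
vial [0.544 0.154 0.051] [375.057 265.649]
```

```bash
cat >> h.py <<'E'
def cur():
    s=arm.state();q=s["tcp_rot"];return np.array(s["eef_pos"]),R.from_quat([q[1],q[2],q[3],q[0]]),s
def plan(P,Rt=None,frm=None):
    p,r,s=cur()
    if frm: p,r=frm
    P=np.array(P,float);t=r.inv().apply(P-p)/.04
    w=np.degrees((r.inv()*(Rt if Rt is not None else r)).as_rotvec())/6
    print("shift",np.round(t,2),"turn",np.round(w,2),"t",s["time_s"]);return P,(Rt if Rt is not None else r)
def tool(head,pitch=0,roll=0):
    "tool down, x along heading(deg); pitch>0 = scanner nose down"
    return R.from_euler("z",head,degrees=True)*R.from_euler("x",180,degrees=True)*R.from_euler("y",-pitch,degrees=True)
E
python3 - <<'E'
from h import *
np.set_printoptions(precision=3,suppress=True)
b=arm.get_image("top")
tl=atz(b,(330.7,225),.044);d=np.array([np.cos(np.radians(72.2)),np.sin(np.radians(72.2)),0]);print("grip from tail",tl+.07*d)
m=arm.outline_of(b,"pad")[0]["pixels"];r=cv2.minAreaRect(np.argwhere(m)[:,::-1].astype(np.float32));q=np.array([atz(b,u,.004) for u in cv2.boxPoints(r)]);print(q,q.mean(0))
f=plan([.530,-.295,.256]);f=plan([.530,-.295,.256],tool(72.2),f);plan([.53,-.295,.037],frm=f)
E
```

```text
grip from tail [ 0.526 -0.298  0.044]
[[ 0.508 -0.16   0.004]
 [ 0.624 -0.193  0.004]
 [ 0.564 -0.404  0.004]
 [ 0.448 -0.369  0.004]] [ 0.536 -0.282  0.004]
shift [-14.95 -15.68   0.01] turn [0. 0. 0.] t 1.75
shift [0. 0. 0.] turn [ 0.   -0.   14.73] t 1.75
shift [ 0.   -0.    5.48] turn [0. 0. 0.] t 1.75
```

Request:
move_arm:
  series: "1 -0.75 -0.784 0 0 0 0;1 -0.75 -0.784 0 0 0 0;1 -0.75 -0.784 0 0 0 0;1 -0.75 -0.784 0 0 0 0;1 -0.75 -0.784 0 0 0 0;1 -0.75 -0.784 0 0 0 0;1 -0.75 -0.784 0 0 0 0;1 -0.75 -0.784 0 0 0 0;1 -0.75 -0.784 0 0 0 0;1 -0.75 -0.784 0 0 0 0;1 -0.75 -0.784 0 0 0 0;1 -0.75 -0.784 0 0 0 0;1 -0.75 -0.784 0 0 0 0;1 -0.75 -0.784 0 0 0 0;1 -0.75 -0.784 0 0 0 0;1 -0.75 -0.784 0 0 0 0;1 -0.75 -0.784 0 0 0 0;1 -0.75 -0.784 0 0 0 0;1 -0.75 -0.784 0 0 0 0;1 -0.75 -0.784 0 0 0 0"
  force: 40

```text
time_s: 3.75
eef_pos: [0.5324, -0.2976, 0.2562]
tcp_rot: [0.0, 0.169, 0.986, 0.0]
ft_force: [0.7, -0.2, 0.1]
gripper_width: 1.0
gripper_force: 0.0
```

Request:
move_arm:
  series: "1 0 0 0 0 0 0.98;1 0 0 0 0 0 0.98;1 0 0 0 0 0 0.98;1 0 0 0 0 0 0.98;1 0 0 0 0 0 0.98;1 0 0 0 0 0 0.98;1 0 0 0 0 0 0.98;1 0 0 0 0 0 0.98;1 0 0 0 0 0 0.98;1 0 0 0 0 0 0.98;1 0 0 0 0 0 0.98;1 0 0 0 0 0 0.98;1 0 0 0 0 0 0.98;1 0 0 0 0 0 0.98;1 0 0 0 0 0 0.98;1 0 0 0 0 0 0;1 0 0 0 0 0 0"

```text
time_s: 5.45
eef_pos: [0.5319, -0.2958, 0.2562]
tcp_rot: [-0.0, 0.806, 0.592, 0.0]
ft_force: [0.5, 0.0, 0.6]
gripper_width: 0.999
gripper_force: 0.0
```

```bash
python3 - <<'E'
from h import *
p,r,s=cur();print(p,np.round(r.as_matrix(),3),s["ft_force"],s["joint_positions"])
f=plan([.529,-.296,p[2]],tool(72.2));plan([.529,-.296,.037],frm=f)
a=arm.get_image("scene");save(a,"s2.png")
cv2.imwrite("pics/s2c.png",cv2.resize(a["image"][130:270,190:330,::-1],None,fx=4,fy=4,interpolation=cv2.INTER_CUBIC))
E
```

```text
[ 0.53190815 -0.29577311  0.25618932] [[ 0.3    0.954 -0.   ]
 [ 0.954 -0.3    0.   ]
 [ 0.    -0.    -1.   ]] [0.50175025 0.02550081 0.61985742] [-6.33381091e-01  4.97811754e-01  1.27846098e+00  7.08248836e-05
  1.36547592e+00 -3.28731420e-01]
shift [-0.03 -0.07  0.  ] turn [-0.   -0.    0.06] t 5.45
shift [ 0.   -0.    5.48] turn [0. 0. 0.] t 5.45
```

View pics/s2c.png

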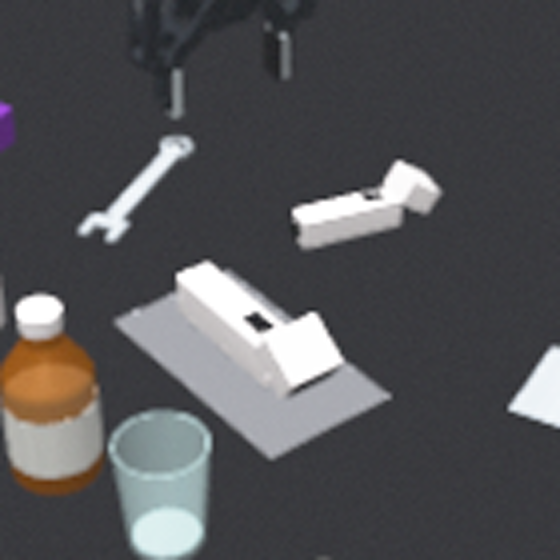

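Request:
move_arm:
  series: "1 -0.03 -0.07 0.6 0 0 0.06;1 0 0 0.6 0 0 0;1 0 0 0.6 0 0 0;1 0 0 0.6 0 0 0;1 0 0 0.6 0 0 0;1 0 0 0.6 0 0 0;1 0 0 0.6 0 0 0;1 0 0 0.4 0 0 0;1 0 0 0.4 0 0 0;1 0 0 0.2 0 0 0;1 0 0 0.2 0 0 0;1 0 0 0.2 0 0 0;1 0 0 0 0 0 0;1 0 0 0 0 0 0"

```text
time_s: 6.9
eef_pos: [0.5291, -0.2962, 0.0326]
tcp_rot: [0.0, 0.809, 0.588, 0.0]
ft_force: [0.4, -0.3, 0.1]
gripper_width: 1.003
gripper_force: 0.0
```

Request:
move_arm:
  series: "0.3 0 0 0 0 0 0;0.3 0 0 0 0 0 0;0.2 0 0 0 0 0 0;0.2 0 0 0 0 0 0;0.2 0 0 0 0 0 0;0 0 0 0 0 0 0;0 0 0 0 0 0 0;0 0 0 0 0 0 0;0 0 0 0 0 0 0;0 0 0 0 0 0 0;0 0 0 0 0 0 0;0 0 0 0 0 0 0"

```text
time_s: 8.1
eef_pos: [0.529, -0.2962, 0.0326]
tcp_rot: [0.0, 0.809, 0.588, 0.0]
ft_force: [-0.3, 0.1, 4.4]
gripper_width: 0.395
gripper_force: 41.5
```

Request:
move_arm:
  series: "0 0 0 -0.1 0 0 0;0 0 0 -0.2 0 0 0;0 0 0 -0.3 0 0 0;0 0 0 -0.5 0 0 0;0 0 0 -0.6 0 0 0;0 0 0 -0.6 0 0 0;0 0 0 -0.6 0 0 0;0 0 0 -0.6 0 0 0;0 0 0 -0.5 0 0 0;0 0 0 -0.3 0 0 0;0 0 0 0 0 0 0;0 0 0 0 0 0 0"

```text
time_s: 9.3
eef_pos: [0.5286, -0.2958, 0.2038]
tcp_rot: [-0.0, 0.809, 0.588, -0.0]
ft_force: [-1.1, -0.2, -2.5]
gripper_width: 0.393
gripper_force: 40.8
```

```bash
python3 - <<'E'
from h import *
a=arm.get_image("scene");b=arm.get_image("top");np.set_printoptions(precision=3,suppress=True)
M=np.zeros((420,800,3),np.uint8);M[:,:400]=cv2.resize(a["image"][120:260,200:333,::-1],(400,420));M[:,400:]=cv2.resize(b["image"][150:290,240:373,::-1],(400,420))
cv2.imwrite("pics/l1.png",M)
p,r,s=cur();print(p,s["ft_force"],s["gripper_width"])
# wide label refine from masks: label position at z candidates + tri of uv
for z in(.031,.036,.04):
    L=atz(b,(153.2,226.7),z);print(z,L,"scene px",proj(a,L))
hd=94.4
L=np.array([.4835,.2335,.036]);u=np.array([np.cos(np.radians(hd)),np.sin(np.radians(hd)),0])
n=(-u+[0,0,1])/2**.5;N=L+.13*n
Rt=tool(hd,10);T=N-Rt.apply([.100,0,.0026]);print("nose",N,"tcp",T)
f=plan([T[0],T[1]-.03,p[2]]);f=plan(f[0],Rt,f);f=plan(T,frm=f)
E
```

```text
[ 0.528 -0.296  0.203] [ 0.107  0.244 -2.138] 0.3947699497283444
0.031 [0.484 0.233 0.031] scene px [409.274 270.093]
0.036 [0.484 0.231 0.036] scene px [409.201 268.54 ]
0.04 [0.484 0.23  0.04 ] scene px [409.143 267.293]
nose [0.491 0.142 0.128] tcp [0.498 0.044 0.148]
shift [ 7.13 -3.11  0.01] turn [0. 0. 0.] t 9.4
shift [0. 0. 0.] turn [-0.35 -1.66 -3.72] t 9.4
shift [0.98 0.06 1.23] turn [0. 0. 0.] t 9.4
```

View pics/l1.png

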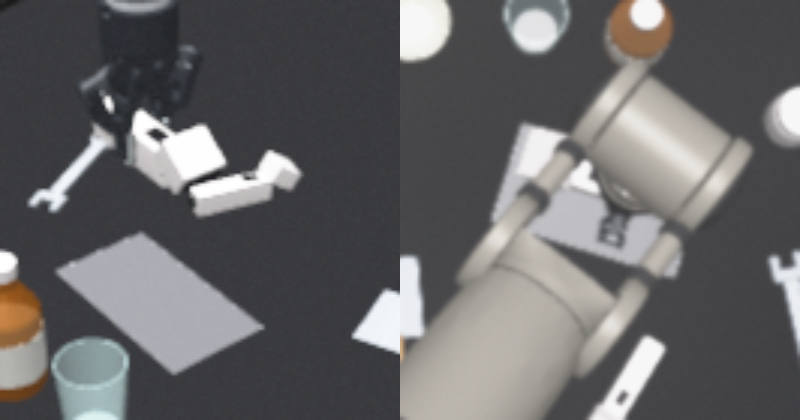

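Request:
move_arm:
  series: "0 0.2 -0.09 0 0 0 0;0 0.4 -0.17 0 0 0 0;0 0.65 -0.285 0 0 0 0;0 0.65 -0.285 0 0 0 0;0 0.65 -0.285 0 0 0 0;0 0.65 -0.285 0 0 0 0;0 0.65 -0.285 0 0 0 0;0 0.65 -0.285 0 0 0 0;0 0.65 -0.285 0 0 0 0;0 0.65 -0.285 0 0 0 0;0 0.65 -0.285 0 0 0 0;0 0.6 -0.26 0 0 0 0;0 0.48 -0.2 0 0 0 0;0 0.25 -0.11 0 0 0 0;0 0 0 0 0 0 0"

```text
time_s: 10.9
eef_pos: [0.495, 0.0435, 0.2042]
tcp_rot: [-0.0, 0.808, 0.589, -0.0]
ft_force: [-0.2, -0.2, -1.9]
gripper_width: 0.395
gripper_force: 40.8
```

Request:
move_arm:
  series: "0 0 0 0 -0.04 -0.2 -0.44;0 0 0 0 -0.05 -0.24 -0.54;0 0 0 0 -0.05 -0.24 -0.54;0 0 0 0 -0.05 -0.24 -0.54;0 0 0 0 -0.05 -0.24 -0.54;0 0 0 0 -0.05 -0.24 -0.54;0 0 0 0 -0.06 -0.26 -0.58;0 0 0 0 0 0 0;0 0 0 0 0 0 0"

```text
time_s: 11.8
eef_pos: [0.4957, 0.0421, 0.2043]
tcp_rot: [0.065, 0.677, 0.731, -0.059]
ft_force: [0.4, -0.6, -0.8]
gripper_width: 0.393
gripper_force: 40.8
```

```bash
python3 - <<'E'
from h import *
np.set_printoptions(precision=3,suppress=True)
Rt=tool(94.4,10);p,r,s=cur();print(p,r.as_matrix(),s["ft_force"],s["gripper_width"]);plan([.498,.044,.148],Rt)
E
```

```text
[0.496 0.042 0.204] [[-0.076  0.997  0.016]
 [ 0.982  0.077 -0.175]
 [-0.175  0.002 -0.985]] [ 0.356 -0.602 -0.768] 0.3934762186651638
shift [0.29 0.06 1.38] turn [0.02 0.02 0.  ] t 11.8
```

Request:
move_arm:
  series: "0 0.04 0.01 0.15 0 0 0;0 0.05 0.01 0.25 0 0 0;0 0.05 0.01 0.28 0 0 0;0 0.05 0.01 0.28 0 0 0;0 0.05 0.01 0.25 0 0 0;0 0.05 0.01 0.17 0 0 0;0 0 0 0 0 0 0;0 0 0 0 0 0 0;0 0 0 0 0 0 0"

```text
time_s: 12.7
eef_pos: [0.4985, 0.0438, 0.1484]
tcp_rot: [0.066, 0.677, 0.731, -0.059]
ft_force: [-0.2, -0.5, -2.1]
gripper_width: 0.393
gripper_force: 40.8
```

```bash
python3 - <<'E'
from h import *
np.set_printoptions(precision=3,suppress=True)
p,r,s=cur();N=p+r.apply([.1,0,.0026]);bm=r.apply([np.cos(.611),0,np.sin(.611)]);print("tcp",p,"nose",N,"beam",bm,"at .13",N+.13*bm)
a=arm.get_image("scene");b=arm.get_image("top")
M=np.zeros((480,800,3),np.uint8);M[:,:400]=cv2.resize(a["image"][180:324,340:460,::-1],(400,480),interpolation=2);M[:,400:]=cv2.resize(b["image"][140:284,105:225,::-1],(400,480),interpolation=2)
q=proj(a,N);print("nose px scene crop",(q-[340,180])*400/120)
cv2.imwrite("pics/a1.png",M)
print([ (o["p"],o["uv"]) for o in arm.outline_of(a,"wide_label")])
E
```

```text
tcp [0.498 0.044 0.148] nose [0.491 0.142 0.128] beam [-0.052  0.704 -0.708] at .13 [0.484 0.233 0.036]
nose px scene crop [145.059 174.086]
[(0.97, [423.9, 234.4]), (0.87, [413.3, 273.0]), (0.64, [439.3, 253.3])]
```

View pics/a1.png

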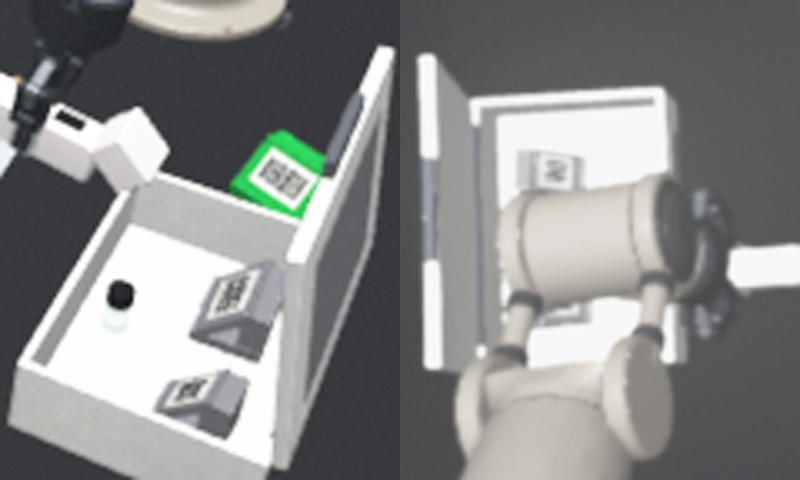

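Request:
move_arm:
  series: "0 0 0 0 0 0 0;0 0 0 0 0 0 0;0 0 0 0 0 0 0;0 0 0 0 0 0 0;0 0 0 0 0 0 0;0 0 0 0 0 0 0;0 0 0 0 0 0 0;0 0 0 0 0 0 0;0 0 0 0 0 0 0;0 0 0 0 0 0 0;0 0 0 0 0 0 0;0 0 0 0 0 0 0;0 0 0 0 0 0 0;0 0 0 0 0 0 0;0 0 0 0 0 0 0;0 0 0 0 0 0 0;0 0 0 0 0 0 0;0 0 0 0 0 0 0;0 0 0 0 0 0 0;0 0 0 0 0 0 0"

```text
time_s: 14.85
eef_pos: [0.4981, 0.0438, 0.1479]
tcp_rot: [0.065, 0.677, 0.731, -0.059]
ft_force: [-0.1, 0.5, -1.7]
gripper_width: 0.394
gripper_force: 40.8
```

Request:
move_arm:
  series: "0 -0.04 -0.01 -0.15 0 0 0;0 -0.05 -0.01 -0.25 0 0 0;0 -0.05 -0.01 -0.28 0 0 0;0 -0.05 -0.01 -0.28 0 0 0;0 -0.05 -0.01 -0.25 0 0 0;0 -0.05 -0.01 -0.17 0 0 0;0 0 0 0 0.04 0.2 0.44;0 0 0 0 0.05 0.24 0.54;0 0 0 0 0.05 0.24 0.54;0 0 0 0 0.05 0.24 0.54;0 0 0 0 0.05 0.24 0.54;0 0 0 0 0.05 0.24 0.54;0 0 0 0 0.06 0.26 0.58;0 0 0 0 0 0 0"

```text
time_s: 16.25
eef_pos: [0.4957, 0.0413, 0.2042]
tcp_rot: [-0.001, 0.81, 0.587, 0.0]
ft_force: [-0.3, -0.5, -2.2]
gripper_width: 0.391
gripper_force: 40.8
```

```bash
python3 - <<'E'
from h import *
np.set_printoptions(precision=3,suppress=True)
p,r,s=cur();print(p);f=plan([.529,-.296,p[2]],tool(72.2));plan([.529,-.296,.0326],frm=f)
E
```

```text
[0.496 0.041 0.204]
shift [-7.75  3.42 -0.01] turn [-0.01 -0.01 -0.06] t 16.25
shift [ 0.   -0.    4.29] turn [0. 0. 0.] t 16.25
```

Request:
move_arm:
  series: "0 -0.2 0.09 0 0 0 0;0 -0.4 0.18 0 0 0 0;0 -0.655 0.288 0 0 0 0;0 -0.655 0.288 0 0 0 0;0 -0.655 0.288 0 0 0 0;0 -0.655 0.288 0 0 0 0;0 -0.655 0.288 0 0 0 0;0 -0.655 0.288 0 0 0 0;0 -0.655 0.288 0 0 0 0;0 -0.655 0.288 0 0 0 0;0 -0.655 0.288 0 0 0 0;0 -0.655 0.288 0 0 0 0;0 -0.4 0.18 0 0 0 0;0 -0.2 0.09 0 0 0 0;0 0 0 0 0 0 0;0 0 0 0 0 0 0"

```text
time_s: 17.85
eef_pos: [0.5301, -0.2946, 0.204]
tcp_rot: [-0.001, 0.809, 0.588, 0.0]
ft_force: [-0.4, -0.5, -1.5]
gripper_width: 0.393
gripper_force: 40.8
```

Request:
move_arm:
  series: "0 0 0 0.2 0 0 -0.06;0 0 0 0.4 0 0 0;0 0 0 0.5 0 0 0;0 0 0 0.5 0 0 0;0 0 0 0.5 0 0 0;0 0 0 0.5 0 0 0;0 0 0 0.5 0 0 0;0 0 0 0.3 0 0 0;0 0 0 0.2 0 0 0;0 0 0 0.1 0 0 0;0 0 0 0.1 0 0 0;0 0 0 0.1 0 0 0;0 0 0 0 0 0 0;0 0 0 0 0 0 0"

```text
time_s: 19.25
eef_pos: [0.5304, -0.2953, 0.0485]
tcp_rot: [0.0, 0.807, 0.591, 0.0]
ft_force: [0.3, -0.1, -1.8]
gripper_width: 0.387
gripper_force: 40.8
```

```bash
python3 - <<'E'
from h import *
p,r,s=cur();print(p,s["ft_force"]);plan([.529,-.296,.0330],tool(72.2))
E
```

```text
[ 0.53037508 -0.29530307  0.04851125] [ 0.27658768 -0.13890746 -1.84301747]
shift [-0.03 -0.03  0.39] turn [ 0.   -0.    0.03] t 19.25
```

Lower the remaining ~15 mm slowly and watch for contact.

Request:
move_arm:
  series: "0 0 0 0.06 0 0 0;0 0 0 0.06 0 0 0;0 0 0 0.06 0 0 0;0 0 0 0.06 0 0 0;0 0 0 0.05 0 0 0;0 0 0 0.04 0 0 0;0 0 0 0.03 0 0 0;0 0 0 0.03 0 0 0;0 0 0 0 0 0 0;0 0 0 0 0 0 0"

```text
time_s: 20.25
eef_pos: [0.5303, -0.2952, 0.0327]
tcp_rot: [-0.0, 0.807, 0.591, 0.0]
ft_force: [0.9, -0.3, -0.7]
gripper_width: 0.394
gripper_force: 40.9
```

Request:
move_arm:
  series: "0 0 0 0.015 0 0 0;0 0 0 0.01 0 0 0;0 0 0 0 0 0 0;0 0 0 0 0 0 0"

```text
time_s: 20.65
eef_pos: [0.5303, -0.2953, 0.0327]
tcp_rot: [0.0, 0.807, 0.591, 0.0]
ft_force: [-2.9, 0.6, 7.2]
gripper_width: 0.39
gripper_force: 41.9
```

Request:
move_arm:
  series: "0.45 0 0 0 0 0 0;0.5 0 0 0 0 0 0;0.6 0 0 0 0 0 0;0.8 0 0 0 0 0 0;1 0 0 0 0 0 0;1 0 0 0 0 0 0;1 0 0 0 0 0 0;1 0 0 -0.2 0 0 0;1 0 0 -0.4 0 0 0;1 0 0 -0.6 0 0 0;1 0 0 -0.8 0 0 0;1 0 0 -0.8 0 0 0;1 0 0 -0.8 0 0 0;1 0 0 -0.8 0 0 0;1 0 0 -0.8 0 0 0;1 0 0 -0.8 0 0 0;1 0 0 -0.4 0 0 0;1 0 0 0 0 0 0"

```text
time_s: 22.45
eef_pos: [0.531, -0.2958, 0.2912]
tcp_rot: [0.003, 0.807, 0.591, 0.001]
ft_force: [-0.0, -0.5, 0.1]
gripper_width: 0.998
gripper_force: 0.0
```

```bash
python3 - <<'E'
from h import *
np.set_printoptions(precision=3,suppress=True)
a=arm.get_image("scene")
M=np.zeros((480,800,3),np.uint8);M[:,:400]=cv2.resize(a["image"][150:294,200:320,::-1],(400,480),interpolation=2);M[:,400:]=cv2.resize(a["image"][180:324,360:480,::-1],(400,480),interpolation=2)
cv2.imwrite("pics/p1.png",M)
p,r,s=cur();print(p,s["joint_positions"],s["time_s"])
# lid: hinge mid, outer edge position for angle
u=np.array([np.cos(np.radians(94.4)),np.sin(np.radians(94.4)),0]);ey=np.array([-u[1],u[0],0])
Hg=np.array([.5345,.307,.07])
for th in(1.4,1.47,1.55):
    for sgn in(-1,1):
        e=Hg+ .19*(-u*np.cos(th)+[0,0,np.sin(th)]);o=e+.013*(u*np.sin(th)+np.array([0,0,np.cos(th)]))+sgn*.136*ey
        print(th,sgn,"inner",proj(a,e+sgn*.136*ey),"outer",proj(a,o),(proj(a,o)-[360,180])*400/120)
E
```

```text
[ 0.53  -0.295  0.289] [-0.634  0.475  1.228  0.     1.437 -0.327] 22.5
1.4 -1 inner [421.713 256.654] outer [428.024 258.083] [226.746 260.276]
1.4 1 inner [451.446 193.302] outer [456.86  194.112] [322.867  47.039]
1.47 -1 inner [428.152 258.287] outer [434.51  260.071] [248.366 266.904]
1.47 1 inner [456.964 194.288] outer [462.393 195.415] [341.309  51.385]
1.55 -1 inner [435.545 260.593] outer [441.904 262.778] [273.013 275.925]
1.55 1 inner [463.268 195.81 ] outer [468.67  197.298] [362.234  57.66 ]
```

View pics/p1.png

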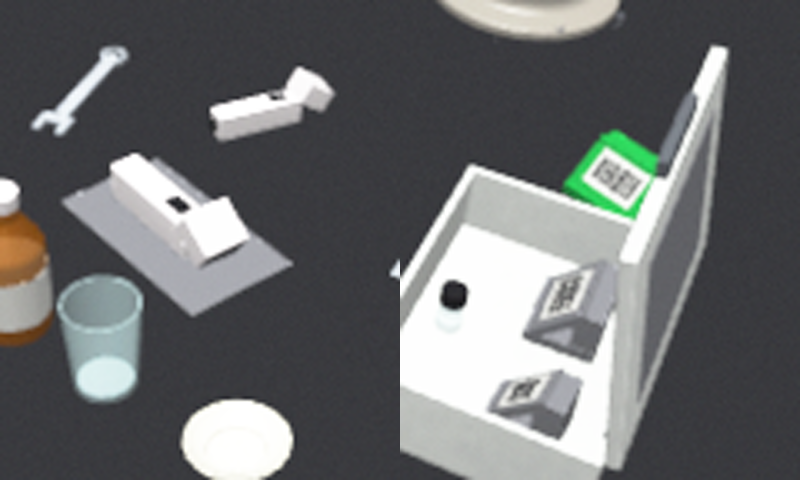

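```bash
cat > lid.py <<'E'
from h import *
np.set_printoptions(precision=3,suppress=True)
u=np.array([np.cos(np.radians(94.4)),np.sin(np.radians(94.4)),0]);f=-u;z=np.array([0,0,1.]);Hg=np.array([.5345,.307,.07])
PIT=35;Rt=tool(94.4,PIT);d=Rt.apply([0,0,1])
def tcp(th,gap=0,r=.165):
    n=f*np.sin(th)-z*np.cos(th);C=Hg+r*(f*np.cos(th)+z*np.sin(th))-.013*n
    c=d@n;return C-n*(.011*np.sqrt(1-c*c)+gap)-.025*d
E
python3 - <<'E'
from lid import *
P=tcp(1.42,.03);print(d,P,tcp(0))
p,r,s=cur()
g=plan([p[0],p[1],.38]);g=plan([P[0],P[1]+.03,.38],frm=g);g=plan(g[0],Rt,g);g=plan(P,frm=g)
E
```

```text
[ 0.044 -0.572 -0.819] [0.531 0.347 0.261] [0.546 0.157 0.11 ]
shift [-0.    0.01 -2.28] turn [0. 0. 0.] t 22.5
shift [16.02 -5.06 -0.02] turn [0. 0. 0.] t 22.5
shift [0. 0. 0.] turn [-1.1  -5.75 -3.56] t 22.5
shift [ 1.09 -0.06  2.86] turn [0. 0. 0.] t 22.5
```

Request:
move_arm:
  series: "0 0 0 -0.76 0 0 0;0 0 0 -0.76 0 0 0;0 0 0 -0.76 0 0 0;0 0.89 -0.28 0 0 0 0;0 0.89 -0.28 0 0 0 0;0 0.89 -0.28 0 0 0 0;0 0.89 -0.28 0 0 0 0;0 0.89 -0.28 0 0 0 0;0 0.89 -0.28 0 0 0 0;0 0.89 -0.28 0 0 0 0;0 0.89 -0.28 0 0 0 0;0 0.89 -0.28 0 0 0 0;0 0.89 -0.28 0 0 0 0;0 0.89 -0.28 0 0 0 0;0 0.89 -0.28 0 0 0 0;0 0.89 -0.28 0 0 0 0;0 0.89 -0.28 0 0 0 0;0 0.89 -0.28 0 0 0 0;0 0.89 -0.28 0 0 0 0;0 0.89 -0.28 0 0 0 0"

```text
time_s: 24.5
eef_pos: [0.5313, 0.3405, 0.3771]
tcp_rot: [-0.0, 0.807, 0.591, -0.001]
ft_force: [1.3, 0.7, 0.2]
gripper_width: -0.0
gripper_force: 0.0
```

Request:
move_arm:
  series: "0 0.89 -0.28 0 0 0 0;0 0 0 0 -0.138 -0.719 -0.445;0 0 0 0 -0.138 -0.719 -0.445;0 0 0 0 -0.138 -0.719 -0.445;0 0 0 0 -0.138 -0.719 -0.445;0 0 0 0 -0.138 -0.719 -0.445;0 0 0 0 -0.138 -0.719 -0.445;0 0 0 0 -0.138 -0.719 -0.445;0 0 0 0 -0.138 -0.719 -0.445;0 0 0 0 0 0 0"

```text
time_s: 25.5
eef_pos: [0.5313, 0.3779, 0.3751]
tcp_rot: [0.22, 0.646, 0.701, -0.207]
ft_force: [0.1, 0.8, -1.5]
gripper_width: -0.002
gripper_force: 0.0
```

```bash
python3 - <<'E'
from lid import *
p,r,s=cur();print(p,s["joint_positions"],s["ft_force"]);P=tcp(1.42,.03)
g=plan([p[0],P[1]+.03,P[2]],Rt);g=plan(P,frm=g)
E
```

```text
[0.531 0.378 0.375] [ 0.706  0.814  0.529 -0.572  2.115  0.4  ] [ 0.071  0.768 -1.525]
shift [1.62 0.02 2.34] turn [-0.04  0.03  0.07] t 25.5
shift [-0.61 -0.05  0.43] turn [0. 0. 0.] t 25.5
```

Request:
move_arm:
  series: "0 0.27 0 0.39 0 0 0.07;0 0.27 0 0.39 0 0 0;0 0.27 0 0.39 0 0 0;0 0.27 0 0.39 0 0 0;0 0.27 0 0.39 0 0 0;0 0.27 0 0.39 0 0 0;0 -0.15 -0.01 0.11 0 0 0;0 -0.15 -0.01 0.11 0 0 0;0 -0.15 -0.01 0.11 0 0 0;0 -0.15 -0.01 0.11 0 0 0;0 0 0 0 0 0 0"

```text
time_s: 26.6
eef_pos: [0.533, 0.3451, 0.2657]
tcp_rot: [0.22, 0.651, 0.697, -0.203]
ft_force: [0.1, -0.1, -0.5]
gripper_width: -0.0
gripper_force: 0.0
```

```bash
python3 - <<'E'
from lid import *
a=arm.get_image("scene")
M=np.zeros((480,400,3),np.uint8);M[:,:400]=cv2.resize(a["image"][150:294,360:480,::-1],(400,480),interpolation=2)
cv2.imwrite("pics/b1.png",M)
p,r,s=cur();print(p,tcp(1.42,.03),s["ft_force"])
g=(p,r)
ths=[1.42,1.3,1.1,.9,.7,.5,.3,.15,.06,0,-.03]
for t in ths:
    print(t,end=" ");g=plan(tcp(t),frm=g)
E
```

```text
[0.533 0.346 0.265] [0.531 0.347 0.261] [ 0.225  0.566 -0.075]
1.42 shift [-0.46 -0.03  0.58] turn [0. 0. 0.] t 26.65
1.3 shift [-0.4   0.    0.34] turn [0. 0. 0.] t 26.65
1.1 shift [-0.56  0.    0.67] turn [0. 0. 0.] t 26.65
0.9 shift [-0.41  0.    0.78] turn [0. 0. 0.] t 26.65
0.7 shift [-0.24  0.    0.85] turn [0. 0. 0.] t 26.65
0.5 shift [-0.06  0.    0.82] turn [0. 0. 0.] t 26.65
0.3 shift [ 0.08 -0.    0.77] turn [0. 0. 0.] t 26.65
0.15 shift [ 0.16 -0.    0.56] turn [0. 0. 0.] t 26.65
0.06 shift [ 0.13 -0.    0.33] turn [0. 0. 0.] t 26.65
0 shift [ 0.1  -0.    0.21] turn [0. 0. 0.] t 26.65
-0.03 shift [ 0.06 -0.    0.1 ] turn [0. 0. 0.] t 26.65
```

View pics/b1.png

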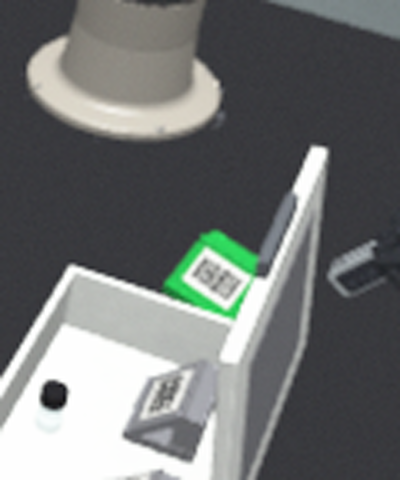

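Request:
move_arm:
  series: "0 -0.077 0 0.097 0 0 0;0 -0.077 0 0.097 0 0 0;0 -0.077 0 0.097 0 0 0;0 -0.077 0 0.097 0 0 0;0 -0.077 0 0.097 0 0 0;0 -0.077 0 0.097 0 0 0;0 -0.08 0 0.068 0 0 0;0 -0.08 0 0.068 0 0 0;0 -0.08 0 0.068 0 0 0;0 -0.08 0 0.068 0 0 0;0 -0.08 0 0.068 0 0 0;0 -0.07 0 0.084 0 0 0;0 -0.07 0 0.084 0 0 0;0 -0.07 0 0.084 0 0 0;0 -0.07 0 0.084 0 0 0"

```text
time_s: 28.15
eef_pos: [0.5376, 0.2798, 0.2493]
tcp_rot: [0.22, 0.65, 0.698, -0.203]
ft_force: [0.5, 3.5, -0.6]
gripper_width: 0.002
gripper_force: 1.5
```

Request:
move_arm:
  series: "0 -0.07 0 0.084 0 0 0;0 -0.07 0 0.084 0 0 0;0 -0.07 0 0.084 0 0 0;0 -0.07 0 0.084 0 0 0;0 -0.051 0 0.098 0 0 0;0 -0.051 0 0.098 0 0 0;0 -0.051 0 0.098 0 0 0;0 -0.051 0 0.098 0 0 0;0 -0.051 0 0.098 0 0 0;0 -0.051 0 0.098 0 0 0;0 -0.051 0 0.098 0 0 0;0 -0.051 0 0.098 0 0 0;0 -0.03 0 0.106 0 0 0;0 -0.03 0 0.106 0 0 0;0 -0.03 0 0.106 0 0 0;0 -0.03 0 0.106 0 0 0;0 -0.03 0 0.106 0 0 0;0 -0.03 0 0.106 0 0 0;0 -0.03 0 0.106 0 0 0;0 -0.03 0 0.106 0 0 0"

```text
time_s: 30.15
eef_pos: [0.5427, 0.2047, 0.2057]
tcp_rot: [0.22, 0.65, 0.698, -0.204]
ft_force: [-0.6, 2.3, 0.2]
gripper_width: 0.001
gripper_force: 1.0
```

Request:
move_arm:
  series: "0 -0.008 0 0.103 0 0 0;0 -0.008 0 0.103 0 0 0;0 -0.008 0 0.103 0 0 0;0 -0.008 0 0.103 0 0 0;0 -0.008 0 0.103 0 0 0;0 -0.008 0 0.103 0 0 0;0 -0.008 0 0.103 0 0 0;0 -0.008 0 0.103 0 0 0;0 0.01 0 0.096 0 0 0;0 0.01 0 0.096 0 0 0;0 0.01 0 0.096 0 0 0;0 0.01 0 0.096 0 0 0;0 0.01 0 0.096 0 0 0;0 0.01 0 0.096 0 0 0;0 0.01 0 0.096 0 0 0;0 0.01 0 0.096 0 0 0"

```text
time_s: 31.75
eef_pos: [0.5455, 0.1689, 0.1532]
tcp_rot: [0.22, 0.65, 0.698, -0.204]
ft_force: [-0.8, 2.1, 2.0]
gripper_width: 0.003
gripper_force: 0.8
```

```bash
python3 - <<'E'
from lid import *
p,r,s=cur();print(p,tcp(.3),s["ft_force"])
g=(p,r)
for t in[.15,.06,0,-.03]:
    print(t,end=" ");g=plan(tcp(t),frm=g)
E
```

```text
[0.546 0.169 0.153] [0.545 0.169 0.155] [-0.762  2.116  2.018]
0.15 shift [ 0.14 -0.01  0.53] turn [0. 0. 0.] t 31.75
0.06 shift [ 0.13 -0.    0.33] turn [0. 0. 0.] t 31.75
0 shift [ 0.1  -0.    0.21] turn [0. 0. 0.] t 31.75
-0.03 shift [ 0.06 -0.    0.1 ] turn [0. 0. 0.] t 31.75
```

Request:
move_arm:
  series: "0 0.018 0 0.066 0 0 0;0 0.018 0 0.066 0 0 0;0 0.018 0 0.066 0 0 0;0 0.018 0 0.066 0 0 0;0 0.018 0 0.066 0 0 0;0 0.018 0 0.066 0 0 0;0 0.018 0 0.066 0 0 0;0 0.018 0 0.066 0 0 0;0 0.016 0 0.041 0 0 0;0 0.016 0 0.041 0 0 0;0 0.016 0 0.041 0 0 0;0 0.016 0 0.041 0 0 0;0 0.016 0 0.041 0 0 0;0 0.016 0 0.041 0 0 0;0 0.016 0 0.041 0 0 0;0 0.016 0 0.041 0 0 0"

```text
time_s: 33.35
eef_pos: [0.5464, 0.1584, 0.119]
tcp_rot: [0.22, 0.65, 0.698, -0.204]
ft_force: [-0.0, 1.9, 1.6]
gripper_width: -0.001
gripper_force: 0.7
```

Request:
move_arm:
  series: "0 0.012 0 0.025 0 0 0;0 0.012 0 0.025 0 0 0;0 0.012 0 0.025 0 0 0;0 0.012 0 0.025 0 0 0;0 0.012 0 0.025 0 0 0;0 0.012 0 0.025 0 0 0"

```text
time_s: 33.95
eef_pos: [0.5465, 0.1573, 0.1125]
tcp_rot: [0.22, 0.65, 0.698, -0.204]
ft_force: [-0.3, 0.8, 1.5]
gripper_width: 0.003
gripper_force: 0.7
```

Request:
move_arm:
  series: "0 0.012 0 0.02 0 0 0;0 0.012 0 0.02 0 0 0;0 0.012 0 0.02 0 0 0;0 0.012 0 0.02 0 0 0"

```text
time_s: 34.35
eef_pos: [0.5466, 0.157, 0.1088]
tcp_rot: [0.22, 0.65, 0.698, -0.204]
ft_force: [-0.4, 0.9, 1.0]
gripper_width: 0.0
gripper_force: 0.7
```

Request:
move_arm:
  series: "0 0.012 0 0.02 0 0 0;0 0.012 0 0.02 0 0 0;0 0.012 0 0.02 0 0 0"

```text
time_s: 34.65
eef_pos: [0.5467, 0.1569, 0.1077]
tcp_rot: [0.221, 0.651, 0.697, -0.204]
ft_force: [-5.1, 3.3, 16.6]
gripper_width: 0.001
gripper_force: 7.9
```

Request:
move_arm:
  series: "0 0 0 -0.05 0 0 0;0 0 0 -0.1 0 0 0;0 0 0 -0.3 0 0 0;0 0 0 -0.6 0 0 0;0 0 0 -0.7 0 0 0;0 0 0 -0.7 0 0 0;0 0 0 -0.7 0 0 0;0 0 0 -0.7 0 0 0;0 0 0 -0.4 0 0 0;0 0 0 0 0 0 0;0 0 0 0 0 0 0"

```text
time_s: 35.75
eef_pos: [0.539, 0.2541, 0.2452]
tcp_rot: [0.22, 0.65, 0.698, -0.204]
ft_force: [0.4, 0.4, -0.6]
gripper_width: -0.003
gripper_force: 0.0
```

```bash
python3 - <<'E'
from lid import *
a=arm.get_image("scene");save(a,"e1.png");p,r,s=cur();print(p,s["ft_force"])
E
```

```text
[0.539 0.254 0.245] [ 0.36  -0.507  0.166]
```

View pics/e1.png

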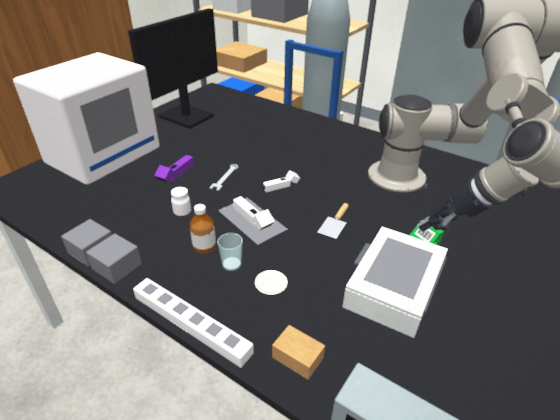

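The picture shows the cover shut flat on the chamber, around pixel (400,270). The scanner lies on its pad at (253,213), the other items are where they started, and the gripper is clear.

```bash
python3 -c "
from rig import arm
print(arm.hand_in())"
```

```text
the job is handed in; nothing more can be done
None
```

I held the scanner's beam on the wide cassette's label from about 13 cm, roughly square-on, for about 2 s. I then laid it flat on its pad, pushed the cover slowly shut, and handed the job in at about 36 s of the 72 s allowed; no verdict came back.

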